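# Show the pan and the mixing well in a watercolour tin

### The job

The watercolour tin has been left half open: push its lid right back with the fingertips until it lies flat on the table. Then show the student what to use, with the fingers pointing straight down: point at the full pan, the single pan twice as long as the half pans around it, from two or three centimetres above, hold there for two seconds, then point in the same way at the middle of the largest of the three mixing wells in the lid, hold there for two seconds and finish still pointing at it. Touch neither of them while pointing, never touch the full pan at all, pick nothing up, and leave everything else where it stands.

Things in the scene. Friction and masses are not known exactly. Their poses are not given: they have to be found in the camera images.
- tin: Fixed steel watercolour tin, base 78 mm (its x) by 204 (its y), 15 high, walls 2; origin centre of underside, hinge on its +x long side. Two rows of pans at x = -26.5 and +26.5 mm, an open trough between them. A row has six places, 31.6 mm apart in y: each holds two half pans (19 x 15 mm, white, dry paint of many colours), but one holds the single full pan. Pan tops 12 mm above the table.
- lid (a joint): Lid hinge: 0 shut, pi/2 upright, pi (stop) right back, flat on the table behind the tin. Starts 50 to 92 degrees open, stays where left, needs 1 to 3 N at the free edge. Shallow steel tray, 78 mm from hinge to edge, 204 long, rim 14 high, floor and walls 2. Its inside is the palette: two ridges 7 mm high, square to the hinge at tin y = +8 and +55 mm, make one large well and two small ones.
- hinge (a point): Middle of the hinge line, which runs along the tin's y axis: 39 mm from the tin's centre along its x, 15 mm above the table.
- lid_edge (a point): Middle of the lid's free edge, halfway up its 14 mm rim; moves with the lid. With the lid flat it lies 117 mm from the tin's centre along the tin's x.
- well_large (a point): Centre of the floor of the large mixing well in the lid (106 by 74 mm, from tin y = -100 to +6.5 mm); moves with the lid. With the lid flat it lies 3 mm above the table, 78 mm from the tin's centre along the tin's x and 46 mm along its -y.
- full_pan: The full pan: a single white plastic pan 19 mm (its x) by 30 mm (its y) by 10 mm high with one slab of dry paint, twice as long as a half pan; loose in one of the places of the tin, in either row; origin at the centre of its underside.
- pan_top (a point): Centre of the top of the full pan, 12 mm above the table.
- brush: Short brush 150 mm long, 7 mm thick, lying in the tin's trough along the tin's y; origin at its middle, underneath. Leave alone.
- jar: Empty glass jar, diameter 72 mm, 85 mm high, beside the tin's +y end; origin at the centre of its base. Leave alone.
- spray_bottle: White spray bottle, diameter 58 mm, 172 mm high, beside the tin's -y end; origin at the centre of its base. Leave alone.
- tape_roll: Roll of masking tape lying flat, diameter 80 mm, 24 mm high, near the hinge side and the +y end of the tin; origin at the centre of its underside. Leave alone.
- eraser: White eraser 45 x 24 x 13 mm, near the hinge side and the -y end of the tin; origin at the centre of its underside. Leave alone.
- pencil: Wooden pencil 170 mm long, 8 mm thick, lying in front of the tin (its -x side) along the tin's y; origin at its middle, underneath. Leave alone.
Mind the look-alikes: they are no part of the job. Leave any orange or yellow look-alike of the tin alone.

How it is judged (in metres and radians):
On the way, in this order (a step that is already met when the one before it is completed fails the run):
1. the lid lies flat, opened right back (value of joint lid above 3.05 rad), for 0.2 s.
2. the tool points straight down at the full pan from just above and dwells there, touching nothing, with the lid flat (horizontal distance between the grasp point and pan_top below 0.011 m and height (world z) of the grasp point below 0.09 m and angle between the grasp point's own z axis and vertical above 2.86 rad and contact force between each of the fingers, the arm and anything else below 0.1 N and value of joint lid above 3.05 rad), for 1.5 s.
3. the tool points straight down at the middle of the large mixing well from just above and dwells there, touching nothing, with the lid flat (horizontal distance between the grasp point and well_large below 0.02 m and height (world z) of the grasp point below 0.09 m and angle between the grasp point's own z axis and vertical above 2.86 rad and contact force between each of the fingers, the arm and anything else below 0.1 N and value of joint lid above 3.05 rad), for 1.5 s.
At the end, for the whole second after the job is handed in: Lid within 5 degrees of flat (joint over 3.05 rad); tool still pointing down (within 16 degrees) at the large well: TCP within 20 mm horizontally of its centre and under 90 mm above the table, touching nothing; full pan within 6 mm of its place. (At the pan: TCP within 11 mm of its centre.) (all of step 3 and distance of full_pan from where it was at the start of the episode below 0.006 m).
It fails at once if the full pan is touched, moved 6 mm or lifted (contact force between any of the fingers, the arm and full_pan above 0.3 N or distance of full_pan from where it was at the start of the episode above 0.006 m).
It fails at once if the brush in the tin, the tape roll or the eraser is moved more than 2 cm, or lifted (distance of any of brush, tape_roll, eraser from where it was at the start of the episode above 0.02 m).
It fails at once if the jar, the spray bottle or the pencil is moved more than 2 cm, or lifted (distance of any of jar, spray_bottle, pencil from where it was at the start of the episode above 0.02 m).
It also fails if it takes over 50 s, if anything falls off the work surface, if the arm or the gripper's body presses on something with over 40 N, if the wrist force passes 120 N, or if a joint passes its speed limit or range.

### The arm

A 6-joint arm with a two-finger parallel gripper is mounted at the origin on the work surface. World frame = base frame: x ahead of the robot, y to its left, z up, the work surface at z = 0. Lengths are in mm, angles in rad, forces in N, time in s.
With the tool pointing down it reaches from about 400 to 925 mm from the base axis. Payload 12.5 kg.
Tool frame: the origin (TCP) lies between the finger pads, 19 mm behind the fingertips; this is the grasp point; z points along the fingers, y is the line along which they close (so a half turn about z gives the same grasp; the last joint's range is limited). The gripper opens to 95 mm and grips with 3 to 60 N. Pads are 20 mm wide; open, the fingers measure 119 mm over their backs; the gripper's body (75 mm by 180 mm) begins 59 mm behind the grasp point.
Start: joints at [-1.308, 0.491, 1.559, -0, 1.092, -0.106], TCP at [225.333, -582.983, 233.461] pointing down, gripper open.
Joint ranges: [-3.1, 3.1], [-0.84, 2.19], [0.05, 2.79], [-1.13, 4.28], [0.06, 2.93], [-2.69, 2.69]. Speed limits (rad/s): [2.22, 2.22, 2.79, 3.14, 3.14, 3.14].

### API

Orientations are given as [roll, pitch, yaw] about the fixed x, y, z axes, in that order (R = Rz(yaw) Ry(pitch) Rx(roll)).
In Python, from cell import * gives the robot as it stands.
- The arm moves only by the tool jog_arm, never from a script. Its argument "targets" is a list of rows, each an object with "turn": the turn, a rotation vector about the world's x, y, z in degrees, a list of three; "slide": the shift along the world's x, y, z in mm, a list of three; "claw": the opening in per cent of the stroke, from 0 (shut) to 100 (fully open). In form: [{"turn": [wx, wy, wz], "slide": [x, y, z], "claw": claw}, ...]. A call has 1 to 5 rows; each row shifts and turns the commanded pose from where the row before left it; what a row does not reach is not made up. A row lasts 1/8 s, in which the tool goes at most 62.5 mm and 10.7 degrees, less where a joint would pass 70% of its speed; a pose out of reach is approached as far as the arm can. A call with a gripper value outside its range is refused whole. The fingers move at their own pace and stop on an object; the grip force is fixed at half the most. Time passes only in rows, so rows that do not move let the fingers close. It gives the time, the measured TCP pose, the force, the opening and the grip force at its end, in the units of the state.
- state(): the state, without advancing time (a new reading comes with each control period).
- read_camera(name): name is "scene" or "top" or "wrist"; returns a dict with "frame" (384x512x3 uint8, blue, green, red), "mtx" (3x3 intrinsics, pixels), "k1" (the pictures are not rectified: a ray, as slopes to the right and down, at radius r is drawn at 1 + k1 r^2 times it, then the intrinsics apply), "R" (3x3) and "t" (3): a world point X has camera coordinates R X + t. Camera axes: x right, y down, z forward; pixel columns grow to the right and rows downward; lengths in mm; the calibration is good to about 2 mm. A picture is of the moment at which its call begins. There is no depth.
- job_done(): hands the job in; it is judged then, once.
Trained networks look in the newest picture that a camera, given by its name, has taken for a name from the list of things; names that differ only in an ending like _2 or _b are one class to them, and where a whole thing is asked for, a point or a joint stands for the part that bears it (a point fixed in the world has none). Each returns a list of dicts, best first, with "conf" (0 to 1); they miss things now and then, are a little off and sometimes report something else, mostly with a low value. They report only what shows in the picture. A call takes as long as a camera call. They do not tell look-alikes from the thing itself.
- look_for(query, camera): "xy" ([column, row] in pixels, amid what is visible of it).
The state is a dict: "t": time; "joints": joint angles; "qvel": joint speeds; "tau": joint torques, N m; "eef_pos": TCP position; "tcp_rot": TCP orientation; "ft_force": force on the tool from outside, world axes, zero at the start; "moment": the same for the moment, N m; "opening": opening from 0.0 (shut) to 1.0 (fully open); "grip_force": force on a finger pad.
Only numpy, scipy, OpenCV 4.12 (cv2) and the standard library are available. Lean on these libraries where they do the work, as an engineer would, in place of code of your own. Each camera call takes 0.05 s, during which the arm holds its last target. There are 200 camera calls.

## Working session

There is one attempt and no reset: what is moved stays moved. The work goes in short steps, Python scripts to look and compute and a tool call to move; the robot and the scene stay as the last step left them, time stands still between calls to the robot, and variables do not carry over. Pictures are saved under pics/ and viewed, at most 10 in all, crops included, and the job is handed in when it is done.

Besides the shell and the picture viewer there is one more tool, called after "Emit:" as a command line: name --argument value ..., lists and objects as JSON in quotes. jog_arm: Moves the arm, as the interface text tells. Its arguments: {"type":"object","properties":{"targets":{"type":"array","items":{"type":"object","properties":{"turn":{"type":"array","items":{"type":"number"}},"slide":{"type":"array","items":{"type":"number"}},"claw":{"type":"number"}}}}},"required":["targets"]}

```bash
mkdir -p pics; ls
cat > h.py <<'E'
from cell import *
import numpy as np, cv2
def grab(n,f):
    c=read_camera(n); cv2.imwrite('pics/'+f,c['frame']); np.savez('pics/'+f+'.npz',**{k:np.array(v) for k,v in c.items()}); return c
def load(f): return dict(np.load('pics/'+f+'.npz'))
def ray(c,uv):
    # k1 acts as r_d = r(1+k1 r^2): OpenCV radial model
    p=cv2.undistortPoints(np.array([[uv]],float),c['mtx'],np.array([float(c['k1']),0,0,0]))[0,0]
    R=c['R']; return -R.T@c['t'].ravel(), R.T@np.array([p[0],p[1],1])
def at(c,uv,z):
    o,d=ray(c,uv); return o+d*(z-o[2])/d[2]
def proj(c,X):
    return cv2.projectPoints(np.atleast_2d(np.array(X,float)),cv2.Rodrigues(c['R'])[0],c['t'].astype(float),c['mtx'],np.array([float(c['k1']),0,0,0]))[0][:,0]
E
python3 - <<'E'
from h import *
a=grab('top','top0.png');b=grab('scene','sc0.png')
for cam in ['top','scene']:
    for q in ['tin','lid','lid_edge','hinge','well_large','full_pan','pan_top','jar','spray_bottle','tape_roll','eraser','pencil','brush']:
        print(cam,q,[(np.round(d['xy']).tolist(),round(d['conf'],2)) for d in look_for(q,cam)][:3])
cv2.imwrite('pics/v0.png',np.vstack([a['frame'],b['frame']])[:, :] if 0 else cv2.resize(np.hstack([a['frame'],b['frame']]),(800,300)))
cv2.imwrite('pics/v1.png',cv2.resize(a['frame'],(800,600),interpolation=cv2.INTER_CUBIC))
s=state();print(s)
for c in(a,b):print(-c['R'].T@c['t'])
E
```

```text
pics
top tin [([269.0, 169.0], 0.76), ([144.0, 265.0], 0.74), ([383.0, 280.0], 0.6)]
top lid [([383.0, 281.0], 0.85), ([143.0, 266.0], 0.8), ([271.0, 166.0], 0.67)]
top lid_edge [([384.0, 278.0], 0.65), ([268.0, 166.0], 0.57), ([145.0, 264.0], 0.56)]
top hinge [([145.0, 266.0], 0.93), ([266.0, 172.0], 0.88), ([382.0, 281.0], 0.56)]
top well_large [([274.0, 165.0], 0.89), ([386.0, 279.0], 0.81), ([144.0, 268.0], 0.79)]
top full_pan []
top pan_top [([365.0, 190.0], 0.24)]
top jar [([179.0, 145.0], 0.63)]
top spray_bottle [([366.0, 189.0], 0.69)]
top tape_roll [([198.0, 113.0], 0.79), ([268.0, 173.0], 0.38)]
top eraser [([344.0, 149.0], 0.7)]
top pencil [([274.0, 208.0], 0.77)]
top brush [([252.0, 174.0], 0.47)]
scene tin [([360.0, 221.0], 0.85), ([216.0, 202.0], 0.72)]
scene lid [([214.0, 195.0], 0.98), ([224.0, 135.0], 0.87), ([360.0, 218.0], 0.57)]
scene lid_edge [([210.0, 194.0], 0.81), ([224.0, 139.0], 0.8), ([358.0, 219.0], 0.61)]
scene hinge [([214.0, 198.0], 0.94), ([358.0, 222.0], 0.71), ([223.0, 137.0], 0.59)]
scene well_large [([357.0, 222.0], 0.81), ([223.0, 133.0], 0.66), (
[... 390 characters left out ...]
00,  1.14017125e-05,
        1.09169392e+00, -1.05606290e-01]), 'qvel': array([ 1.19090877e-03,  6.71686271e-04,  1.33081995e-03, -4.02286950e-05,
       -1.16190169e-04, -1.00378822e-03]), 'tau': array([-1.10061057e-03, -6.12472272e+01, -2.58426940e+01,  6.92836591e-02,
        4.46085341e-02,  3.24936941e-06]), 'eef_pos': array([ 225.31806985, -582.98501556,  233.44632876]), 'tcp_rot': array([ 3.14152260e+00, -2.74917898e-06,  3.68768695e-01]), 'ft_force': array([0.16399305, 0.076986  , 0.24576546]), 'moment': array([-0.0045999 ,  0.0224609 ,  0.03244253]), 'grip_force': 0.0, 'opening': 1.0030062255374388}
[385.7401062    9.99981425 862.57046813]
[1019.70007942  598.72409551  608.2945301 ]
```

View pics/v1.png

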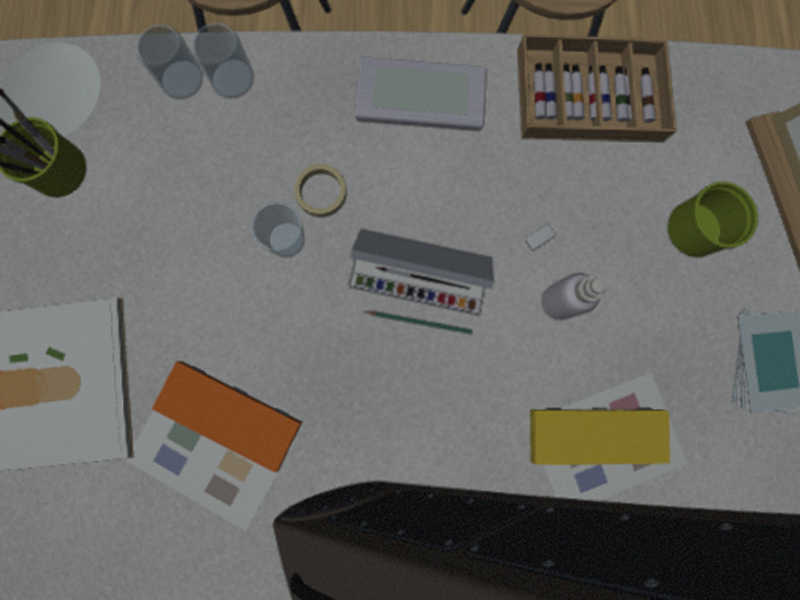

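View pics/sc0.png

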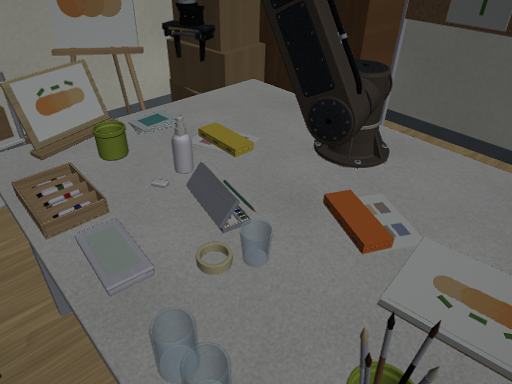

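The top view shows the grey tin (half-open lid) at about (425,270) in the 800x600 picture, with the jar at (280,230), tape at (320,190), eraser at (540,237), bottle at (570,297) and pencil at (420,322). The orange and yellow tins are the look-alikes. In the scene view the real tin is at (220,200). I'll enlarge the tin.

Run:
```python
from h import *
c=load('top0.png')
cr=c['frame'][138:208,212:322]
cr=cv2.resize(cr,None,fx=7,fy=7,interpolation=cv2.INTER_CUBIC)
cv2.imwrite('pics/v2.png',cv2.convertScaleAbs(cr,alpha=1.6,beta=10))
```

```text
(no output)
```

View pics/v2.png

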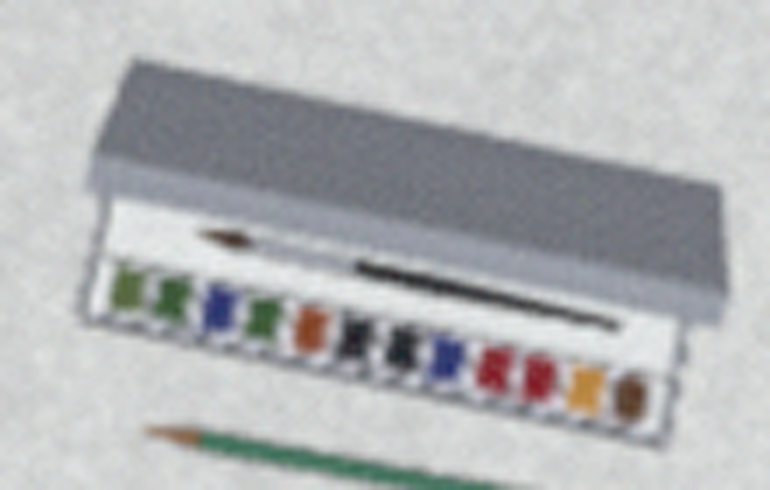

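The front row shows twelve separate half pans (crop x 125 to 630), so the full pan is in the hinge-side row, which the lid still hides. I'll fit the tin pose and lid angle from the corners.

```bash
cat >> h.py <<'E'
def tin2w(p,P):
    x,y,a=p[:3]; P=np.atleast_2d(P); c,s=np.cos(a),np.sin(a)
    return np.c_[x+c*P[:,0]-s*P[:,1], y+s*P[:,0]+c*P[:,1], P[:,2]]
def lidpt(th,u,w,y): return [39-u*np.cos(th)+w*np.sin(th), y, 15+u*np.sin(th)+w*np.cos(th)]
E
python3 - <<'E'
from h import *
from scipy.optimize import least_squares
c=load('top0.png')
px=np.array([(80,322),(665,445),(95,155),(725,290),(88,190),(722,325),(135,60),(722,185)],float)/7+[212,138]
def model(p):
    t=p[3]; return tin2w(p,[[-39,102,15],[-39,-102,15]]+[lidpt(t,u,w,y) for u,w in((78,14),(78,0),(0,14)) for y in(102,-102)])
f=lambda p:(proj(c,model(p))-px).ravel()
x0=at(c,(269,172),10)
for th in(1.0,1.5):
    r=least_squares(f,[x0[0],x0[1],-0.2,th],loss='soft_l1');p=r.x
    print(np.round(p,3),np.degrees(p[2:]),r.cost);print(np.round(f(p),1))
np.save('p.npy',p)
print(np.round(model(p)))
for n,uv,z in(('jar',(179,145),40),('bottle',(366,189),80),('tape',(201,121),12),('eraser',(345,151),10)):print(n,at(c,uv,z))
for n,P in (('hinge',[39,0,15]),('well',[78,-46,3]),('edgeflat',[117,0,8])):print(n,tin2w(p,P))
E
```

```text
[ 5.30513e+02 -4.43600e+01 -2.09000e-01  9.31000e-01] [-11.96863945  53.34810947] 1.7368415002447049
[-0.6 -0.4  0.8  0.1 -0.5 -0.4  1.4 -0.2 -0.4  0.3  0.1  0.4 -0.4 -0.
  0.2  0.1]
[ 5.51098e+02 -4.71650e+01 -2.24000e-01 -3.24300e+01] [  -12.85396257 -1858.11995073] 53.77114742220877
[ 0.6 -9.7  1.4 -8.   2.1  8.7 -9.2  7.4  4.3 -0.2 -8.3 -1.7 -1.   0.3
 -0.6  1.7]
[[ 536.   61.   15.]
 [ 490. -138.   15.]
 [ 560.   55.  -44.]
 [ 515. -143.  -44.]
 [ 572.   53.  -51.]
 [ 526. -146.  -51.]
 [ 600.   46.   22.]
 [ 555. -153.   22.]]
jar [599.98213446 164.46789731  40.        ]
bottle [ 492.70075372 -254.79894988   80.        ]
tape [667.06662607 118.25654191  12.        ]
eraser [ 595.06815655 -230.55265095   10.        ]
hinge [[589.12098604 -55.84159376  15.        ]]
well [[ 616.91018259 -109.36505175    3.        ]]
edgeflat [[665.16632648 -73.19400564   8.        ]]
```

Tin origin is about (530.5, -44.4), yaw -12°, lid about 53° open. Plan: close the fingers, align them with the tin, and travel high to tin (-50,-30).

Emit:
jog_arm --targets '[{"turn": [0,0,-3.3],"slide": [25,52,0],"claw": 0},{"turn": [0,0,-3.3],"slide": [25,52,0],"claw": 0},{"turn": [0,0,-3.3],"slide": [25,52,0],"claw": 0},{"turn": [0,0,-3.3],"slide": [25,52,0],"claw": 0},{"turn": [0,0,-3.3],"slide": [25,52,0],"claw": 0}]'

```text
t: 2.02
eef_pos: [350.9, -321.4, 233.7]
tcp_rot: [3.141, -0.0, 0.079]
ft_force: [0.7, -0.8, 0.6]
opening: 0.534
grip_force: 0.0
```

Emit:
jog_arm --targets '[{"turn": [0,0,-3.3],"slide": [25,52,0],"claw": 0},{"turn": [0,0,-3.3],"slide": [25,52,0],"claw": 0},{"turn": [0,0,-3.3],"slide": [25,52,0],"claw": 0},{"turn": [0,0,-3.3],"slide": [25,52,0],"claw": 0},{"turn": [0,0,-3.3],"slide": [25,52,0],"claw": 0}]'

```text
t: 2.65
eef_pos: [476.0, -61.2, 233.7]
tcp_rot: [3.141, -0.001, -0.209]
ft_force: [1.1, -1.4, 0.1]
opening: 0.024
grip_force: 0.0
```

Emit:
jog_arm --targets '[{"turn": [0,0,0],"slide": [0,-1,-52],"claw": 0},{"turn": [0,0,0],"slide": [0,0,-52],"claw": 0},{"turn": [0,0,0],"slide": [0,0,-50],"claw": 0},{"turn": [0,0,0],"slide": [19.6,-4.1,0],"claw": 0},{"turn": [0,0,0],"slide": [0,0,0],"claw": 0}]'

```text
t: 3.28
eef_pos: [495.7, -68.3, 79.1]
tcp_rot: [3.141, -0.0, -0.207]
ft_force: [-0.9, -0.1, -0.2]
opening: 0.004
grip_force: 0.0
```

Run:
```python
from h import *
a=grab('wrist','w1.png');b=grab('scene','sc1.png')
print(state()['eef_pos'],state()['ft_force'])
cr=cv2.resize(b['frame'][90:260,130:330],(600,510),interpolation=cv2.INTER_CUBIC)
cv2.imwrite('pics/v3.png',cr)
```

```text
[494.61961463 -68.01429974  79.75365467] [0.04410188 0.57380534 0.2471846 ]
```

View pics/v3.png

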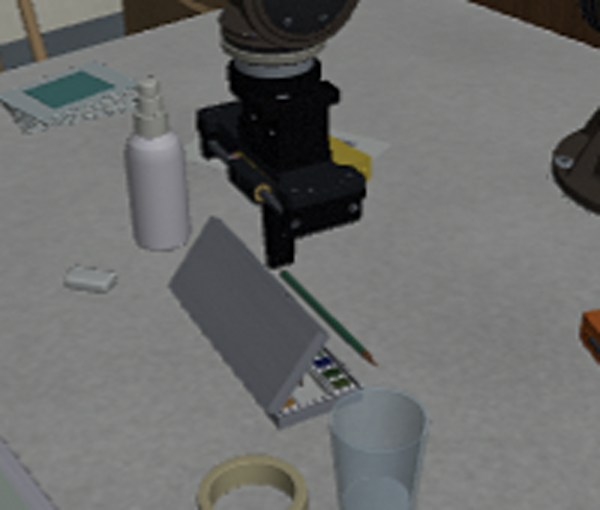

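The picture shows the closed fingers (about (278,240) in the crop) just in front of the lid's free edge. The gripper body is clear of the bottle at (158,190). Now I push along the tin's x.

Emit:
jog_arm --targets '[{"turn": [0,0,0],"slide": [14.7,-3.1,0],"claw": 0},{"turn": [0,0,0],"slide": [13.7,-2.9,0],"claw": 0},{"turn": [0,0,0],"slide": [13.7,-2.9,0],"claw": 0},{"turn": [0,0,0],"slide": [13.7,-2.9,0],"claw": 0},{"turn": [0,0,0],"slide": [13.7,-2.9,0],"claw": 0}]'

```text
t: 4.0
eef_pos: [565.4, -83.0, 79.3]
tcp_rot: [3.141, 0.0, -0.207]
ft_force: [-1.1, 0.6, -1.3]
opening: 0.008
grip_force: 0.5
```

Emit:
jog_arm --targets '[{"turn": [0,0,0],"slide": [13.7,-2.9,0],"claw": 0},{"turn": [0,0,0],"slide": [13.7,-2.9,0],"claw": 0},{"turn": [0,0,0],"slide": [0,0,0],"claw": 0}]'

```text
t: 4.38
eef_pos: [592.9, -88.8, 79.4]
tcp_rot: [3.141, -0.001, -0.207]
ft_force: [-0.1, 0.4, 0.4]
opening: 0.004
grip_force: 0.0
```

Run:
```python
from h import *
b=grab('scene','sc2.png')
s=state();p=np.load('p.npy');p=np.array([530.5,-44.4,-.209,.931]);np.save('p.npy',p)
d=s['eef_pos'][:2]-p[:2];c,n=np.cos(p[2]),np.sin(p[2]);print(d@[c,n],d@[-n,c],s['eef_pos'],s['ft_force'])
cr=cv2.resize(b['frame'][90:260,130:330],(600,510),interpolation=cv2.INTER_CUBIC)
cv2.imwrite('pics/v4.png',cr)
```

```text
69.49068661618607 -30.500591714830513 [592.15017523 -88.65491515  79.34456538] [-0.12026365 -0.67675206 -0.11209124]
```

View pics/v4.png

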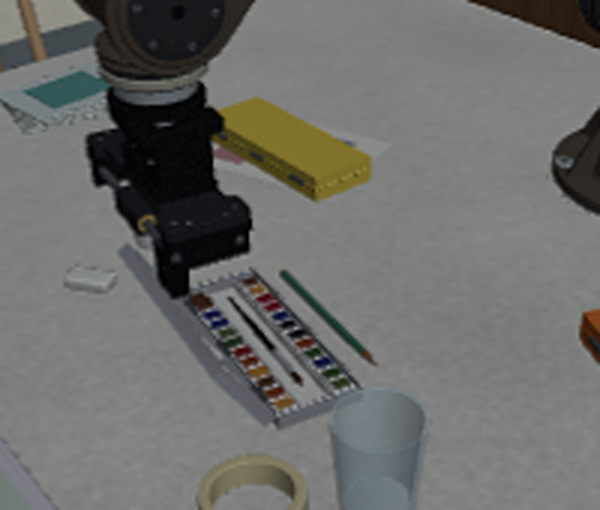

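The lid has swung past about 120° (thin grey strip behind the tin, crop (200,340)). The pans are untouched. Next I press it down along the arc with the tips.

Emit:
jog_arm --targets '[{"turn": [0,0,0],"slide": [10.8,-2.3,-11],"claw": 0},{"turn": [0,0,0],"slide": [6.8,-1.5,-14],"claw": 0},{"turn": [0,0,0],"slide": [2.9,-0.6,-15.5],"claw": 0},{"turn": [0,0,0],"slide": [0,0,-11],"claw": 0},{"turn": [0,0,0],"slide": [0,0,-3],"claw": 0}]'

```text
t: 5.05
eef_pos: [611.7, -92.8, 23.8]
tcp_rot: [3.142, 0.002, -0.207]
ft_force: [-0.9, 0.7, 0.7]
opening: 0.003
grip_force: 0.3
```

Emit:
jog_arm --targets '[{"turn": [0,0,0],"slide": [0,0,-1],"claw": 0},{"turn": [0,0,0],"slide": [0,0,-1],"claw": 0},{"turn": [0,0,0],"slide": [0,0,0],"claw": 0}]'

```text
t: 5.42
eef_pos: [612.4, -93.0, 23.3]
tcp_rot: [3.141, -0.0, -0.207]
ft_force: [0.4, 0.1, -0.8]
opening: 0.005
grip_force: 0.0
```

Emit:
jog_arm --targets '[{"turn": [0,0,0],"slide": [0,0,-1],"claw": 0},{"turn": [0,0,0],"slide": [0,0,-1],"claw": 0},{"turn": [0,0,0],"slide": [0,0,0],"claw": 0}]'

```text
t: 5.8
eef_pos: [612.4, -93.0, 22.0]
tcp_rot: [3.141, -0.001, -0.207]
ft_force: [-3.6, 0.3, 10.6]
opening: 0.003
grip_force: 5.7
```

Contact at 10.6 N with the tips at z = 3, so the lid is flat. I'll rise and look with the wrist camera.

Emit:
jog_arm --targets '[{"turn": [0,0,0],"slide": [0,0,30],"claw": 0},{"turn": [0,0,0],"slide": [0,0,55],"claw": 0},{"turn": [0,0,0],"slide": [-20,10,50],"claw": 0},{"turn": [0,0,0],"slide": [-30,10,50],"claw": 0},{"turn": [0,0,0],"slide": [0,0,0],"claw": 0}]'

```text
t: 6.42
eef_pos: [562.2, -72.7, 209.8]
tcp_rot: [3.141, -0.006, -0.207]
ft_force: [0.7, 0.1, -0.9]
opening: 0.004
grip_force: 0.0
```

Run:
```python
from h import *
b=grab('wrist','w3.png');t=grab('top','t3.png');
print(state()['eef_pos'],-b['R'].T@b['t'])
for cam in('wrist','top'):
  for q in('full_pan','pan_top','well_large','hinge'):
    print(cam,q,[(np.round(d['xy'],1).tolist(),round(d['conf'],2)) for d in look_for(q,cam)][:3])
cv2.imwrite('pics/v5.png',cv2.convertScaleAbs(b['frame'],alpha=1.4,beta=10))
```

```text
[562.4176288  -72.96889468 206.22345631] [628.19210245 -86.4634662  360.73965383]
wrist full_pan [([308.8, 184.2], 0.95), ([232.6, 156.5], 0.69)]
wrist pan_top [([311.4, 183.3], 0.85)]
wrist well_large [([430.5, 379.9], 0.67)]
wrist hinge [([458.0, 317.7], 0.81), ([231.2, 154.7], 0.71)]
top full_pan []
top pan_top [([213.8, 114.5], 0.61)]
top well_large [([422.8, 275.8], 0.6), ([142.1, 269.1], 0.56), ([239.9, 144.2], 0.47)]
top hinge [([144.7, 265.3], 0.92), ([420.5, 276.5], 0.79), ([234.6, 150.6], 0.72)]
```

View pics/v5.png

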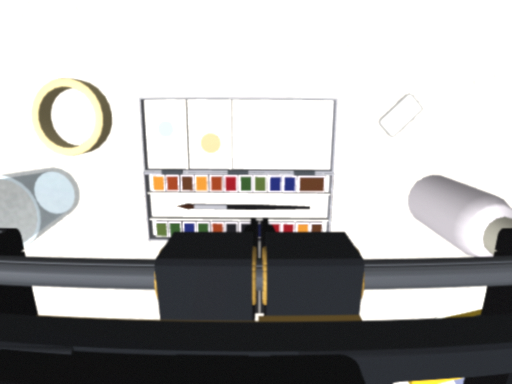

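The wrist view shows the lid flat. There is one double-length brown pan at (312,184), at the -y end of the hinge-side row; every other pan there is half length (e.g. the blue ones at (275,184) and (290,184)). The network agrees, at (309,184). I'll confirm it in an enlarged crop and read corners for a pose fit.

Run:
```python
from h import *
b=load('w3.png')
cr=cv2.resize(b['frame'][90:250,138:340],(800,634),interpolation=cv2.INTER_CUBIC)[:600]
cv2.imwrite('pics/v6.png',cr)
```

```text
(no output)
```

View pics/v6.png

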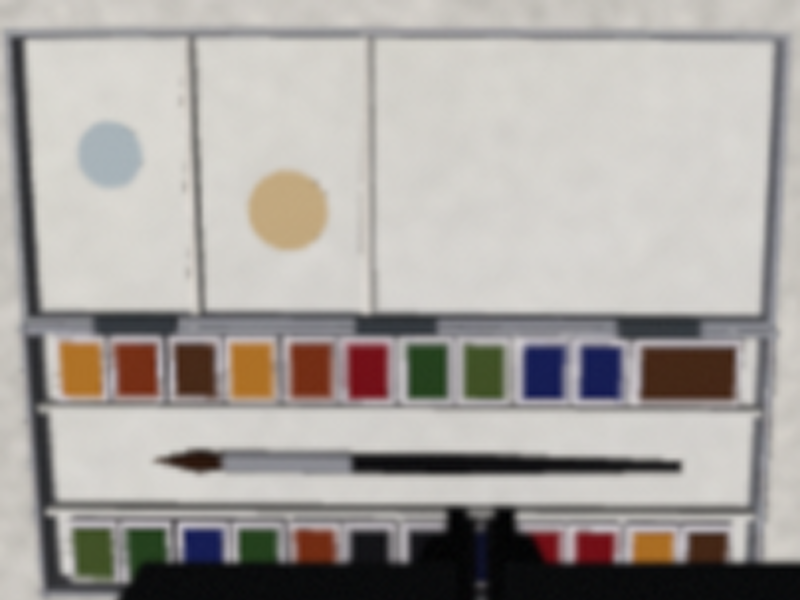

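The crop confirms it: brown slab at (688,372), twice as long as its neighbours. The large well is the right-hand one at (565,178).

Run:
```python
from h import *
from scipy.optimize import least_squares
b=load('w3.png'); S=np.array([800/202,634/160])
cp=[((10,35),(117,102,15)),((787,38),(117,-102,15)),((82,370),(26.5,86.9,12)),((688,372),(26.5,-79,12)),((45,588),(-39,102,15)),((372,312),(41,8,7)),((194,38),(115,55,8)),((372,38),(115,8,8))]
px=np.array([(np.array(a)+.5)/S-.5+[138,90] for a,_ in cp]);P=np.array([q for _,q in cp],float)
f=lambda p:(proj(b,tin2w(p,P))-px).ravel()
r=least_squares(f,[530.5,-44.4,-.209],loss='soft_l1');p=r.x
print(p,np.round(f(p),1))
d=lambda uv:(np.array(uv)+.5)/S-.5+[138,90]
print('pan direct',at(b,d((688,372)),12),'fit',tin2w(p,[26.5,-79,12]))
print('well direct',at(b,d((565,178)),3),'fit',tin2w(p,[78,-46,3]))
t=load('t3.png')
print(np.round(proj(t,tin2w(p,[[117,102,15],[-39,102,15]])),1), state()['eef_pos'])
np.save('p.npy',p)
```

```text
[ 5.32726043e+02 -4.46802743e+01 -2.19127104e-01] [-1.3 -1.8  3.  -0.7  0.3  0.   1.   1.2 -0.7  2.5  0.2  1.3 -0.7 -0.4
 -0.3 -0.2]
pan direct [ 542.93663703 -126.76696724   12.        ] fit [[ 541.41952652 -127.5517009    12.        ]]
well direct [ 600.20881629 -104.4534223     3.        ] fit [[ 598.86149988 -106.53576182    3.        ]]
[[237.7 119.9]
 [222.9 182.2]] [562.37325167 -73.06064033 205.20086604]
```

Pan at about (541.5, -127.2), well at about (598.8, -105.7); the three pan estimates agree to within 3 mm. At the pan, the wide gripper body (180 mm along tool y) would pass only about 2 cm from the bottle. I'll turn the tool by 90° up high first so its narrow side faces the bottle.

Emit:
jog_arm --targets '[{"turn": [0,0,10],"slide": [-4,-10,0],"claw": 0},{"turn": [0,0,10],"slide": [-4,-11,0],"claw": 0},{"turn": [0,0,10],"slide": [-4,-11,0],"claw": 0},{"turn": [0,0,10],"slide": [-4,-11,0],"claw": 0},{"turn": [0,0,10],"slide": [-5,-11,0],"claw": 0}]'

```text
t: 7.55
eef_pos: [541.3, -127.4, 205.7]
tcp_rot: [-3.141, 0.0, 0.671]
ft_force: [0.1, -0.0, -0.2]
opening: 0.001
grip_force: 0.0
```

Emit:
jog_arm --targets '[{"turn": [0,0,10],"slide": [0,0,0],"claw": 0},{"turn": [0,0,10],"slide": [0,0,0],"claw": 0},{"turn": [0,0,10],"slide": [0,0,0],"claw": 0},{"turn": [0,0,10],"slide": [0,0,0],"claw": 0},{"turn": [0,0,0],"slide": [0,0,0],"claw": 0}]'

```text
t: 8.18
eef_pos: [541.4, -127.0, 205.7]
tcp_rot: [-3.141, -0.0, 1.362]
ft_force: [0.5, 0.0, -0.5]
opening: 0.005
grip_force: 0.0
```

Run:
```python
from h import *
b=grab('wrist','w4.png');s=state();print(s['eef_pos'],s['tcp_rot'])
p=np.load('p.npy');
for n,X in(('full_pan',[[26.5,-79,12]]),('pan_top',[[26.5,-79,12]])):
    print(n,[(np.round(d['xy'],1).tolist(),round(d['conf'],2),np.round(at(b,d['xy'],12),1).tolist()) for d in look_for(n,'wrist')][:2],proj(b,tin2w(p,X)))
for q in('spray_bottle','jar'):print(q,[(d['conf'],np.round(d['xy'])) for d in look_for(q,'wrist')][:2])
im=b['frame'].copy()
for X in([26.5,-79,12],[78,-46,3],[117,-102,15],[-39,-102,15],[39,-102,15]):
    u=proj(b,tin2w(p,X))[0];cv2.circle(im,tuple(int(v) for v in np.round(u)),3,(0,0,255),1)
cv2.imwrite('pics/v7.png',cv2.resize(im,(800,600)))
```

```text
[ 541.35387743 -126.9941687   205.76458045] [-3.14139653e+00 -4.82607294e-05  1.35977472e+00]
full_pan [([259.4, 174.1], 0.58, [542.2, -125.9, 12.0])] [[259.02250271 175.75186887]]
pan_top [([264.1, 173.9], 0.98, [547.1, -126.7, 12.0])] [[259.02250271 175.75186887]]
spray_bottle [(0.4, array([257., 312.]))]
jar []
```

View pics/v7.png

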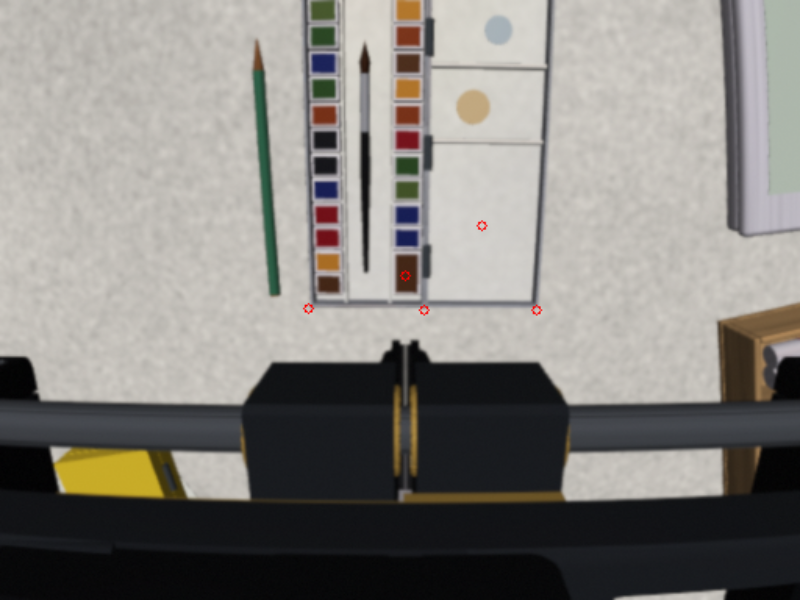

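The overlay puts the pan marker on the brown double pan at (405,275) in the picture, within about 2 mm, and the well marker mid-well at (482,226). I'll go down to TCP z = 56, tips 25 mm above the pan, and dwell.

Emit:
jog_arm --targets '[{"turn": [0,0,0],"slide": [0,0,-45],"claw": 0},{"turn": [0,0,0],"slide": [0,0,-45],"claw": 0},{"turn": [0,0,0],"slide": [0,0,-35],"claw": 0},{"turn": [0,0,0],"slide": [0,0,-17],"claw": 0},{"turn": [0,0,0],"slide": [0,0,-8],"claw": 0}]'

```text
t: 9.05
eef_pos: [541.5, -127.0, 55.6]
tcp_rot: [-3.141, -0.0, 1.363]
ft_force: [0.8, 0.7, 0.1]
opening: 0.003
grip_force: 0.0
```

Emit:
jog_arm --targets '[{"claw": 0,"turn": [0,0,0],"slide": [0,0,0]},{"claw": 0,"turn": [0,0,0],"slide": [0,0,0]},{"claw": 0,"turn": [0,0,0],"slide": [0,0,0]},{"claw": 0,"turn": [0,0,0],"slide": [0,0,0]},{"claw": 0,"turn": [0,0,0],"slide": [0,0,0]}]'

```text
t: 9.68
eef_pos: [541.4, -127.0, 56.2]
tcp_rot: [3.141, 0.0, 1.364]
ft_force: [0.4, 0.6, -0.7]
opening: 0.003
grip_force: 0.0
```

Emit:
jog_arm --targets '[{"claw": 0,"turn": [0,0,0],"slide": [0,0,0]},{"claw": 0,"turn": [0,0,0],"slide": [0,0,0]},{"claw": 0,"turn": [0,0,0],"slide": [0,0,0]},{"claw": 0,"turn": [0,0,0],"slide": [0,0,0]},{"claw": 0,"turn": [0,0,0],"slide": [0,0,0]}]'

```text
t: 10.3
eef_pos: [541.4, -127.0, 56.0]
tcp_rot: [3.141, -0.0, 1.364]
ft_force: [1.7, 0.8, -0.3]
opening: 0.002
grip_force: 0.0
```

Emit:
jog_arm --targets '[{"claw": 0,"turn": [0,0,0],"slide": [0,0,0]},{"claw": 0,"turn": [0,0,0],"slide": [0,0,0]},{"claw": 0,"turn": [0,0,0],"slide": [0,0,0]},{"claw": 0,"turn": [0,0,0],"slide": [0,0,0]},{"claw": 0,"turn": [0,0,0],"slide": [0,0,0]}]'

```text
t: 10.92
eef_pos: [541.3, -127.0, 56.0]
tcp_rot: [3.142, 0.0, 1.364]
ft_force: [1.1, -0.6, 0.0]
opening: 0.007
grip_force: 0.0
```

Emit:
jog_arm --targets '[{"claw": 0,"turn": [0,0,0],"slide": [0,0,0]},{"claw": 0,"turn": [0,0,0],"slide": [0,0,0]},{"claw": 0,"turn": [0,0,0],"slide": [0,0,0]},{"claw": 0,"turn": [0,0,0],"slide": [0,0,0]},{"claw": 0,"turn": [0,0,0],"slide": [0,0,0]}]'

```text
t: 11.55
eef_pos: [541.3, -127.0, 56.0]
tcp_rot: [3.142, -0.0, 1.364]
ft_force: [-0.1, -0.9, 0.4]
opening: 0.003
grip_force: 0.0
```

I've held more than 2 s. In case the two closed fingers count as touching each other, I'll open them slightly and hold another 2 s.

Emit:
jog_arm --targets '[{"claw": 8,"turn": [0,0,0],"slide": [0,0,0]},{"claw": 8,"turn": [0,0,0],"slide": [0,0,0]},{"claw": 8,"turn": [0,0,0],"slide": [0,0,0]},{"claw": 8,"turn": [0,0,0],"slide": [0,0,0]},{"claw": 8,"turn": [0,0,0],"slide": [0,0,0]}]'

```text
t: 12.18
eef_pos: [541.3, -127.0, 56.0]
tcp_rot: [3.141, 0.0, 1.364]
ft_force: [0.4, 0.2, -0.4]
opening: 0.077
grip_force: 0.0
```

Emit:
jog_arm --targets '[{"claw": 8,"turn": [0,0,0],"slide": [0,0,0]},{"claw": 8,"turn": [0,0,0],"slide": [0,0,0]},{"claw": 8,"turn": [0,0,0],"slide": [0,0,0]},{"claw": 8,"turn": [0,0,0],"slide": [0,0,0]},{"claw": 8,"turn": [0,0,0],"slide": [0,0,0]}]'

```text
t: 12.8
eef_pos: [541.3, -127.0, 56.0]
tcp_rot: [3.142, -0.0, 1.364]
ft_force: [0.0, -0.1, 0.4]
opening: 0.082
grip_force: 0.0
```

Emit:
jog_arm --targets '[{"claw": 8,"turn": [0,0,0],"slide": [0,0,0]},{"claw": 8,"turn": [0,0,0],"slide": [0,0,0]},{"claw": 8,"turn": [0,0,0],"slide": [0,0,0]},{"claw": 8,"turn": [0,0,0],"slide": [0,0,0]},{"claw": 8,"turn": [0,0,0],"slide": [0,0,0]}]'

```text
t: 13.42
eef_pos: [541.3, -127.0, 56.0]
tcp_rot: [3.141, 0.0, 1.364]
ft_force: [-0.3, 0.2, -0.2]
opening: 0.081
grip_force: 0.0
```

Emit:
jog_arm --targets '[{"claw": 8,"turn": [0,0,0],"slide": [0,0,0]},{"claw": 8,"turn": [0,0,0],"slide": [0,0,0]},{"claw": 8,"turn": [0,0,0],"slide": [0,0,0]},{"claw": 8,"turn": [0,0,0],"slide": [0,0,0]},{"claw": 8,"turn": [0,0,0],"slide": [0,0,0]}]'

```text
t: 14.05
eef_pos: [541.3, -127.0, 56.0]
tcp_rot: [3.141, 0.0, 1.364]
ft_force: [0.4, -0.2, -0.3]
opening: 0.078
grip_force: 0.0
```

Emit:
jog_arm --targets '[{"claw": 8,"turn": [0,0,0],"slide": [14,5,0]},{"claw": 8,"turn": [0,0,0],"slide": [14,5,0]},{"claw": 8,"turn": [0,0,0],"slide": [14,5,-4]},{"claw": 8,"turn": [0,0,0],"slide": [15,6,-4]},{"claw": 8,"turn": [0,0,0],"slide": [0,0,0]}]'

```text
t: 14.68
eef_pos: [599.1, -105.3, 47.3]
tcp_rot: [-3.141, -0.0, 1.365]
ft_force: [0.7, -0.1, -0.8]
opening: 0.082
grip_force: 0.0
```

Emit:
jog_arm --targets '[{"claw": 8,"turn": [0,0,0],"slide": [0,0,0]},{"claw": 8,"turn": [0,0,0],"slide": [0,0,0]},{"claw": 8,"turn": [0,0,0],"slide": [0,0,0]},{"claw": 8,"turn": [0,0,0],"slide": [0,0,0]},{"claw": 8,"turn": [0,0,0],"slide": [0,0,0]}]'

```text
t: 15.3
eef_pos: [598.3, -106.1, 48.0]
tcp_rot: [3.141, 0.0, 1.364]
ft_force: [0.5, -0.3, -0.4]
opening: 0.082
grip_force: 0.0
```

Emit:
jog_arm --targets '[{"claw": 8,"turn": [0,0,0],"slide": [0,0,0]},{"claw": 8,"turn": [0,0,0],"slide": [0,0,0]},{"claw": 8,"turn": [0,0,0],"slide": [0,0,0]},{"claw": 8,"turn": [0,0,0],"slide": [0,0,0]},{"claw": 8,"turn": [0,0,0],"slide": [0,0,0]}]'

```text
t: 15.92
eef_pos: [598.4, -106.0, 48.0]
tcp_rot: [3.141, -0.0, 1.364]
ft_force: [-0.3, -0.3, -0.4]
opening: 0.082
grip_force: 0.0
```

Emit:
jog_arm --targets '[{"claw": 8,"turn": [0,0,0],"slide": [0,0,0]},{"claw": 8,"turn": [0,0,0],"slide": [0,0,0]},{"claw": 8,"turn": [0,0,0],"slide": [0,0,0]},{"claw": 8,"turn": [0,0,0],"slide": [0,0,0]},{"claw": 8,"turn": [0,0,0],"slide": [0,0,0]}]'

```text
t: 16.55
eef_pos: [598.3, -106.0, 48.0]
tcp_rot: [3.142, 0.0, 1.364]
ft_force: [-0.6, 1.0, 0.3]
opening: 0.076
grip_force: 0.0
```

Emit:
jog_arm --targets '[{"claw": 8,"turn": [0,0,0],"slide": [0,0,0]},{"claw": 8,"turn": [0,0,0],"slide": [0,0,0]},{"claw": 8,"turn": [0,0,0],"slide": [0,0,0]},{"claw": 8,"turn": [0,0,0],"slide": [0,0,0]},{"claw": 8,"turn": [0,0,0],"slide": [0,0,0]}]'

```text
t: 17.18
eef_pos: [598.3, -106.0, 48.0]
tcp_rot: [3.141, 0.0, 1.364]
ft_force: [1.0, 1.1, -0.2]
opening: 0.079
grip_force: 0.0
```

Run:
```python
from h import *
s=state();b=grab('scene','sc5.png');a=grab('wrist','w5.png');print(s['t'],s['eef_pos'],s['tcp_rot'],s['ft_force'])
cv2.imwrite('pics/v8.png',np.hstack([cv2.resize(b['frame'][90:260,130:330],(400,340)),cv2.resize(a['frame'],(400,300))[:,:] if 0 else cv2.resize(a['frame'],(400,340))]))
```

```text
17.175 [ 598.32653048 -105.98004929   47.98847249] [3.14149880e+00 2.42382933e-05 1.36363049e+00] [ 0.98701536  1.13072094 -0.2193352 ]
```

View pics/v8.png

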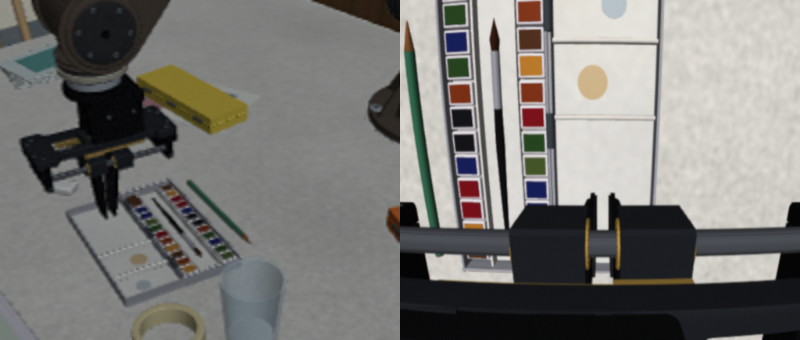

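The lid lies flat, the fingertips hover over the large well (left part, (107,210)), and the pans, brush, pencil and jar are in place. Held more than 2 s; I'm handing in.

```bash
python3 -c "
from cell import *
print(job_done())"
```

```text
the job is handed in; nothing more can be done
None
```

I pushed the lid back flat, held the fingers about 25 mm above the full pan and then above the large well for more than 2 s each, and handed the job in still pointing at the well; the hand-in returned no verdict.

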